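Load a hub service kit tray, tall parts last

TASK

Load the black kit tray with the four parts for a hub service, each within its own yellow printed outline: the brake pad from the blue sloping stand lying flat with its friction side up and lengthwise on the rectangle, the ball bearing lying flat on the ring, the hub bolt standing on its head on the hexagon, and the white spray can upright on the big disc. Work from low to tall so that nothing blocks a later reach: pad and bearing first (in either order), then the bolt, and the can last. Set each part down rather than dropping it, and do not disturb the loose gear, tape roll and marker.

Things in the scene. Friction and masses are not known exactly. Their poses are not given: they have to be found in the camera images.
- kit_tray: Fixed shallow kit tray, 199 (x) x 241 (y) mm, black floor 4 mm thick, aluminium rim whose top is 10 mm and cross ribs whose top is 8 mm above the bench (6 and 4 mm above the tray floor). Origin under its centre on the bench; x points to its back row, y to its left. Four pockets, each with a yellow printed outline: front left rectangle, front right ring, back left big disc, back right hexagon
- pocket_pad (a point): Centre of the rectangle outline (52 x 104 mm, long along the tray's y) on the tray floor, front left pocket (94 x 128 mm); axes as the tray
- pocket_bearing (a point): Centre of the ring outline (49 mm) on the tray floor, front right pocket (94 x 98 mm); axes as the tray
- pocket_bolt (a point): Centre of the hexagon outline (28 mm) on the tray floor, back right pocket (84 x 98 mm); axes as the tray
- pocket_can (a point): Centre of the big disc outline (68 mm) on the tray floor, back left pocket (84 x 128 mm); axes as the tray
- slope_stand: Fixed blue sheet-metal stand, 150 mm wide (y), about 100 mm deep; its top plate slopes at 25 degrees, rising away along the stand's +x, with the pad's middle lying 75 mm above the bench and a 5 mm high lip along the lower edge that keeps the pad from sliding down. Origin on the bench under the pad's middle; x points to the high side
- pad_mid (a point): Middle of the brake pad, 8 mm above its back face (half its thickness). 0.26 kg. Rusty backing plate 50 (x) x 104 (y) x 6 mm, on it a black friction block 38 (x) x 88 (y) mm from 6 to 16 mm. z is the normal of the friction side (up), y its long axis. It starts lying on the slope, against the lip, tilted 25 degrees: grip the friction block across x with the tool along the pad's z, fingertips over the lip
- bearing_mid (a point): Centre of the steel ball bearing, outside diameter 47 mm, 14 mm thick, lying flat on the bench; z is its axis. 0.11 kg
- bolt_mid (a point): Centre of the steel hub bolt, 64 mm tall, standing on its hexagon head (27 mm wide, lowest 10 mm); shank 16 mm; a rusty hexagon nut sits from 34 to 46 mm above the foot and is fixed to the bolt, 24 mm over the flats that face the bolt's x axis. z up along the bolt. 0.12 kg
- can_mid (a point): Centre of the white spray can standing on the open bench behind the tray, 225 mm tall, diameter 64 mm; this point is 112 mm above its foot; z up its axis. 0.41 kg. A similar can stands far back on the left, by the wall: leave that one
- brake_pad: The brake pad's body, origin at the middle of its back face; axes as pad_mid
- ball_bearing: The bearing's body, origin at the centre of its underside
- hub_bolt: The bolt's body, origin at the centre of its foot
- white_can: The spray can's body, origin at the centre of its foot
- loose_gear: Bystander: dark spur gear, 63 mm across, 23 mm high, lying near the front edge; origin at its underside
- loose_tape: Bystander: dark roll of tape, 53 mm across, 19 mm high; origin at its underside
- loose_marker: Bystander: white and yellow marker pen, 14 x 124 mm, lying near the front edge; origin at its underside
Mind the look-alikes: they are no part of the job. Of the things that look like the white_can, the largest one is meant.

How it is judged (in metres and radians):
On the way, in this order (a step that is already met when the one before it is completed fails the run):
1. the brake pad and the bearing lie flat on their outlines (horizontal distance between pad_mid and pocket_pad below 0.018 m and angle between each of pad_mid, bearing_mid's own z axis and vertical below 0.15 rad and z of pad_mid in the frame of pocket_pad below 0.012 m and linear speed of each of brake_pad, ball_bearing below 0.05 m/s and angle between the y axis of pad_mid and the y axis of pocket_pad, either way round below 0.25 rad and horizontal distance between bearing_mid and pocket_bearing below 0.018 m and z of bearing_mid in the frame of pocket_bearing below 0.011 m), for 0.2 s.
2. then the bolt stands on its outline, pad and bearing still in place (all of step 1 and horizontal distance between bolt_mid and pocket_bolt below 0.018 m and angle between bolt_mid's own z axis and vertical below 0.15 rad and z of bolt_mid in the frame of pocket_bolt below 0.036 m and linear speed of hub_bolt below 0.05 m/s), for 0.2 s.
3. last, the can stands on its outline, the others still in place (all of step 2 and horizontal distance between can_mid and pocket_can below 0.018 m and angle between can_mid's own z axis and vertical below 0.15 rad and z of can_mid in the frame of pocket_can below 0.1165 m and linear speed of white_can below 0.05 m/s), for 0.2 s.
At the end, for the whole second after the job is handed in: All four parts rest in the tray, each centre within 18 mm of its outline's centre, on the tray floor (within 4 mm) and at rest (slower than 0.05 m/s); pad flat, friction side up and bearing flat, bolt and can upright (all within 0.15 rad), the pad's length along its rectangle within 0.25 rad (all of step 3); the robot touches nothing.
It fails at once if a loose bystander (gear, tape roll, marker) moved more than 25 mm (distance of any of loose_gear, loose_tape, loose_marker from where it was at the start of the episode above 0.025 m).
It fails at once if a part dropped into the tray (falling faster than 0.7 m/s just above its pocket) ((horizontal distance between pad_mid and pocket_pad below 0.04 m and z of pad_mid in the frame of pocket_pad below 0.068 m and linear speed of brake_pad above 0.7 m/s) or (horizontal distance between bearing_mid and pocket_bearing below 0.04 m and z of bearing_mid in the frame of pocket_bearing below 0.067 m and linear speed of ball_bearing above 0.7 m/s) or (horizontal distance between bolt_mid and pocket_bolt below 0.04 m and z of bolt_mid in the frame of pocket_bolt below 0.092 m and linear speed of hub_bolt above 0.7 m/s) or (horizontal distance between can_mid and pocket_can below 0.04 m and z of can_mid in the frame of pocket_can below 0.1725 m and linear speed of white_can above 0.7 m/s)).
It also fails if it takes over 72 s, if anything falls off the work surface, if the arm or the gripper's body presses on something with over 40 N, if the wrist force passes 120 N, or if a joint passes its speed limit or range.

ROBOT

A 6-joint arm with a two-finger parallel gripper is mounted at the origin on a cart in front of the work surface, level with it; the furniture and walls round the work are solid. World frame = base frame: x ahead of the robot, y to its left, z up, the work surface at z = 0. Lengths are in mm, angles in rad, forces in N, time in s.
With the tool pointing down it reaches from about 325 to 775 mm from the base axis. Payload 5.5 kg.
Tool frame: the origin (TCP) lies midway between the tips of the shut fingers; the grasp point (between the pads) lies bot.pinch_z behind it (bot.pinch_z is the distance from the TCP to the grasp point, in mm); z points along the fingers, y is the line along which they close (so a half turn about z gives the same grasp; the last joint's range is limited). The gripper opens to 88 mm and grips with 3 to 60 N. Pads are 20 mm wide; open, the fingers measure 115 mm over their backs; the gripper's body (75 mm by 178 mm) begins 61 mm behind the grasp point.
Start: joints at [1.208, 0.091, 1.231, -0, 1.82, -0.057], TCP at [180.638, 572.177, 222.631] pointing down, gripper open.
Joint ranges: [-2.87, 2.87], [-0.86, 2.18], [0.17, 2.46], [-1.51, 4.65], [0.06, 2.69], [-2.65, 2.65]. Speed limits (rad/s): [2.57, 2.57, 3.01, 3.14, 3.14, 3.14].

INTERFACE

Orientations are given as a unit quaternion [w, x, y, z].
In Python, from rig import bot, cams, finder gives the robot as it stands.
- The arm moves only by the tool step_arm, never from a script. Its argument "series" is a list of rows, each a list of 6 numbers: the shift along the tool's x, y, z each as a share of 30 mm, from -1 to 1, then the turn, a rotation vector about the tool's x, y, z each as a share of 4 degrees, from -1 to 1. A call has 1 to 12 rows; each row shifts and turns the commanded pose from where the row before left it, along the tool's axes as they then stand; what a row does not reach is not made up. A row lasts 1/10 s, in which the tool goes at most 50 mm and 8.59 degrees, less where a joint would pass 70% of its speed; a pose out of reach is approached as far as the arm can. A call with a number of a shift or a turn outside -1 to 1 is refused whole. A call with a gripper value outside its range is refused whole. "grip" is the opening, from 0 (shut) to 1 (fully open), set as the call begins (left out, the last holds). The fingers move at their own pace and stop on an object; "grip_force" is the grip in N (left out, the last holds). Time passes only in rows, so rows that do not move let the fingers close. It gives the time, the measured TCP pose, the force, the opening and the grip force at its end, in the units of the state.
- bot.state(): the state, without advancing time (a new reading comes with each control period).
- cams.capture(name): name is "scene" or "top" or "wrist"; returns the picture (384x512x3 uint8, red, green, blue); there is no depth.
- cams.get_calibration(name): a dict with "K" (3x3 intrinsics, pixels), "R" (3x3) and "t" (3): a world point X has camera coordinates R X + t. Camera axes: x right, y down, z forward; pixel columns grow to the right and rows downward; lengths in mm; the calibration is good to about 2 mm. A picture is of the moment at which its call begins: read the wrist's pose just before it. get_calibration takes no time and is no camera call; for the wrist camera it gives the pose at the moment of the call.
- bot.finish_job(): hands the job in; it is judged then, once.
Trained networks look in the newest picture that a camera, given by its name, has taken for a name from the list of things; names that differ only in an ending like _2 or _b are one class to them, and where a whole thing is asked for, a point or a joint stands for the part that bears it (a point fixed in the world has none). Each returns a list of dicts, best first, with "p" (0 to 1); they miss things now and then, are a little off and sometimes report something else, mostly with a low value. They report only what shows in the picture. A call takes as long as a camera call. They do not tell look-alikes from the thing itself.
- finder.cut_out(camera, query): "pixels" (384x512 bool, what is visible of it) and "location" ([column, row] in pixels, amid what is visible of it).
The state is a dict: "t": time; "joint_positions": joint angles; "joint_velocities": joint speeds; "joint_efforts": joint torques, N m; "tool_pos": TCP position; "tcp_rot": TCP orientation; "contact_force": force on the tool from outside, world axes, zero at the start; "moment": the same for the moment, N m; "grip_width": opening from 0.0 (shut) to 1.0 (fully open); "gripper_force": force on a finger pad.
Only numpy, scipy, OpenCV 4.12 (cv2) and the standard library are available. Lean on these libraries where they do the work, as an engineer would, in place of code of your own. Each camera call takes 0.05 s, during which the arm holds its last target. There are 200 camera calls.

## Working session

There is one attempt and no reset: what is moved stays moved. The work goes in short steps, Python scripts to look and compute and a tool call to move; the robot and the scene stay as the last step left them, time stands still between calls to the robot, and variables do not carry over. Pictures are saved under pics/ and viewed, at most 10 in all, crops included, and the job is handed in when it is done.

Besides the shell and the picture viewer there is one more tool, called after "Request:" as name([rows], argument=value, ...), one row to a line, values as JSON. step_arm: Moves the arm, as the interface text tells. Shift numbers are shares of 30 mm and turn numbers shares of 4 degrees, none past 1 either way. Its arguments: {"type":"object","properties":{"series":{"type":"array","items":{"type":"array","items":{"type":"number","minimum":-1,"maximum":1}}},"grip":{"type":"number"},"grip_force":{"type":"number"}},"required":["series"]}

```bash
ls; mkdir -p pics; python3 - <<'E'
from rig import bot,cams,finder
import cv2,numpy as np
print(bot.state(), bot.pinch_z)
for c in ["scene","top"]:
    im=cams.capture(c); cv2.imwrite(f"pics/{c}0.png",im[:,:,::-1])
    k=cams.get_calibration(c); print(c,k)
    for q in ["kit_tray","brake_pad","ball_bearing","hub_bolt","white_can","slope_stand","loose_gear","loose_tape","loose_marker","pocket_pad"]:
        try:
            for d in finder.cut_out(c,q)[:2]: print(c,q,round(d["p"],2),np.round(d["location"],1),d["pixels"].sum())
        except Exception as e: print(q,e)
E
```

```text
pics
{'t': 0.0, 'joint_positions': array([ 1.20828783e+00,  9.18655042e-02,  1.23187106e+00,  7.55637424e-06,
        1.81978821e+00, -5.67007093e-02]), 'joint_velocities': array([ 0.00126388,  0.00082364, -0.00014994, -0.00123751, -0.00092485,
        0.00063608]), 'joint_efforts': array([-2.36039687e-04, -4.46469927e+01, -4.06432021e+01,  6.98184664e-02,
        2.99521547e-02, -1.66994878e-04]), 'tool_pos': array([180.53462693, 571.89050471, 221.51126991]), 'tcp_rot': array([-2.04593402e-04,  1.52307795e-01,  9.88332637e-01, -9.44153190e-04]), 'contact_force': array([ 0.30242607, -0.60892775, -0.33463893]), 'moment': array([ 0.01450906, -0.03753956, -0.03698292]), 'gripper_force': 0.0, 'grip_width': 0.9989508296426176} 18.700000000000003
scene {'K': array([[427.00651307,   0.        , 264.75346455],
       [  0.        , 427.00651307, 192.15152764],
       [  0.        ,   0.        ,   1.        ]]), 'R': array([[ 0.78566413, -0.61859355,  0.00859553],
       [-0.26485616, -0.34888021, -0.89896263],
       [ 0.5590913 ,  0.70400612, -0.43794098]]), 't': array([-358.23785458,  280
[... 567 characters left out ...]
.56 [243.4 184.8] 115
top {'K': array([[497.05247802,   0.        , 259.72654109],
       [  0.        , 497.05247802, 186.29009337],
       [  0.        ,   0.        ,   1.        ]]), 'R': array([[-0.01848611, -0.99980186,  0.00738293],
       [-0.98467021,  0.01692437, -0.17360341],
       [ 0.17344406, -0.010479  , -0.98478797]]), 't': array([ 137.63185672,  589.78747207, 1828.26155347])}
top kit_tray 0.75 [236.7 213. ] 3274
top ball_bearing 0.58 [340.2 218.8] 118
top white_can 0.94 [239.2 163. ] 456
top white_can 0.68 [119.3 195.1] 316
top slope_stand 0.6 [385.9 214.3] 982
top slope_stand 0.3 [241.8 160.6] 441
top loose_gear 0.75 [362.6 250. ] 170
top pocket_pad 0.62 [239.5 214. ] 3294
```

```bash
python3 - <<'E'
import cv2,numpy as np
a=cv2.imread("pics/scene0.png");b=cv2.imread("pics/top0.png")
cv2.imwrite("pics/scene0b.png",cv2.resize(a[110:350,150:450],None,fx=2.5,fy=2.5,interpolation=cv2.INTER_CUBIC))
cv2.imwrite("pics/top0b.png",cv2.resize(b[110:290,90:420],None,fx=2.4,fy=2.4,interpolation=cv2.INTER_CUBIC))
E
```

```text
(no output)
```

View pics/scene0b.png

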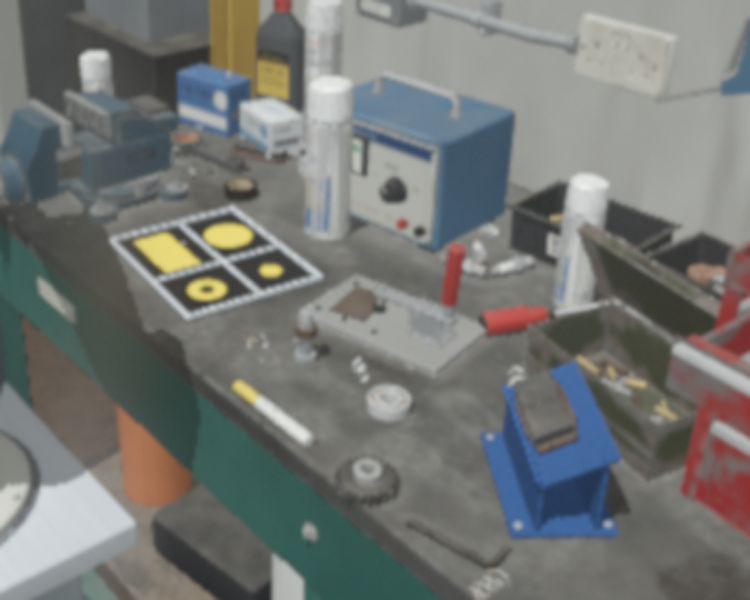

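View pics/top0b.png

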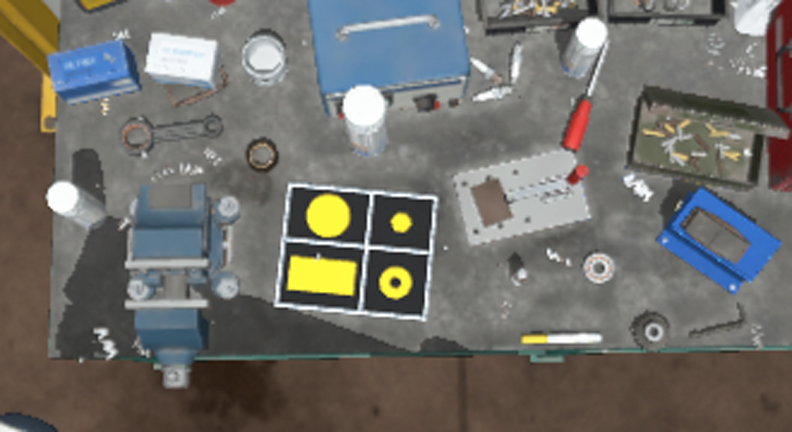

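```bash
cat > h.py <<'E'
import numpy as np,cv2
from scipy.spatial.transform import Rotation as Ro
def ray(k,uv,z):
    K,R,t=k["K"],np.array(k["R"]),np.array(k["t"])
    d=R.T@np.linalg.inv(K)@np.array([uv[0],uv[1],1.]); c=-R.T@t
    return c+d*(z-c[2])/d[2]
def proj(k,X):
    p=k["K"]@(np.array(k["R"])@np.array(X,float)+k["t"]); return p[:2]/p[2]
def Rt(s): q=s["tcp_rot"]; return Ro.from_quat([q[1],q[2],q[3],q[0]])
def yellow(im):
    hsv=cv2.cvtColor(im,cv2.COLOR_RGB2HSV)
    m=cv2.inRange(hsv,(24,150,120),(36,255,255))
    n,l,st,c=cv2.connectedComponentsWithStats(m)
    return [(c[i],st[i]) for i in range(1,n) if st[i][4]>15],l
# delta to target: tool-axis shares
def delta(s,P,R=None):
    """P target TCP (mm), R target Rotation -> mm in tool axes, rotvec deg in tool axes"""
    A=Rt(s); d=A.inv().apply(np.array(P,float)-s["tool_pos"])
    r=(A.inv()*R).as_rotvec(degrees=True) if R is not None else None
    return np.round(d,1),None if r is None else np.round(r,2)
E
python3 - <<'E'
from rig import bot,cams,finder
from h import *
np.set_printoptions(suppress=True,precision=1)
for c in ["scene","top"]:
    k=cams.get_calibration(c); im=cv2.imread(f"pics/{c}0.png")[:,:,::-1].copy()
    print(c,"cam",-np.array(k["R"]).T@k["t"],"tcp px",proj(k,bot.state()["tool_pos"]))
    for ce,s in yellow(im)[0]: print(ce,s,ray(k,ce,4))
    f=(150,110,2.5) if c=="scene" else (90,110,2.4)
    P=lambda x,y,z:ray(k,(x/f[2]+f[0],y/f[2]+f[1]),z)
    if c=="scene":
        for n,p in dict(canfoot=(327,229,0),cantop=(332,85,225),can2foot=(576,303,0),can2top=(590,182,180),bear=(389,401,7),boltfoot=(305,353,5),bolttop=(305,318,64),pad=(545,408,75),gear=(367,478,12),marker=(272,412,7)).items(): print(n,P(*p))
    else:
        for n,p in dict(cantop=(364,105,225),can2top=(591,32,170),bear=(599,267,7),bolttop=(515,260,64),pad=(717,235,75),gear=(652,331,12),marker=(562,338,7),tape=(262,154,10),padTL=(690,205,75),padBR=(740,262,75),stA=(698,188,70),stB=(780,242,70),stC=(735,292,0),stD=(658,240,0)).items(): print(n,P(*p))
im=cams.capture("wrist"); cv2.imwrite("pics/w0.png",im[:,:,::-1]); print(cams.get_calibration("wrist"))
E
```

```text
scene cam [-220.3 -849.1  706.5] tcp px [ 95.8 142.5]
canfoot [679.7 190.3   0. ]
cantop [670.8 178.1 225. ]
can2foot [ 799.8 -160.6    0. ]
can2top [ 777.5 -170.4  180. ]
bear [ 460.5 -173.9    7. ]
boltfoot [448.4 -43.8   5. ]
bolttop [436.5 -56.9  64. ]
pad [ 507.4 -340.7   75. ]
gear [ 353. -257.   12.]
marker [ 347.6 -111.8    7. ]
top cam [ 266.2  146.8 1901.8] tcp px [127.1 302.8]
[233.8  15.7] [218   8  32  16 279] [1316.6  220.2    4. ]
[173.4  64.9] [161  62  24   9  68] [1104.9  466.6    4. ]
[132.  107.9] [124 104  18   9  70] [925.8 629.    4. ]
[226.3 199.4] [218 191  18  18 265] [551.3 256.4   4. ]
[256.7 202.4] [253 199   9   8  55] [537.6 139.5   4. ]
[223.8 224.4] [210 216  29  17 401] [455.  266.7   4. ]
[254.3 227.2] [248 221  14  14 134] [441.9 150.3   4. ]
[312.5 251. ] [308 250  10   3  30] [347.8 -69.    4. ]
cantop [677.1 189.4 225. ]
can2top [ 798.  -153.1  170. ]
bear [ 458.8 -176.5    7. ]
bolttop [466.2 -37.2  64. ]
pad [ 498.2 -349.9   75. ]
gear [ 355.7 -254.6   12. ]
marker [ 347.5 -112.9    7. ]
tape [651.2 360.6  10. ]
padTL [ 545.9 -310.9   75. ]
padBR [ 455.7 -382.7   75. ]
stA [ 573.2 -326.2   70. ]
stB [ 486.2 -448.3   70. ]
stC [ 415.6 -393.2    0. ]
stD [ 501.3 -274.7    0. ]
{'K': array([[313.1,   0. , 255.6],
       [  0. , 313.1, 189.7],
       [  0. ,   0. ,   1. ]]), 'R': array([[ 0.3,  1. , -0. ],
       [ 0.9, -0.3,  0.3],
       [ 0.3, -0.1, -1. ]]), 't': array([-599.4,  -35.6,  392.1])}
```

View pics/w0.png

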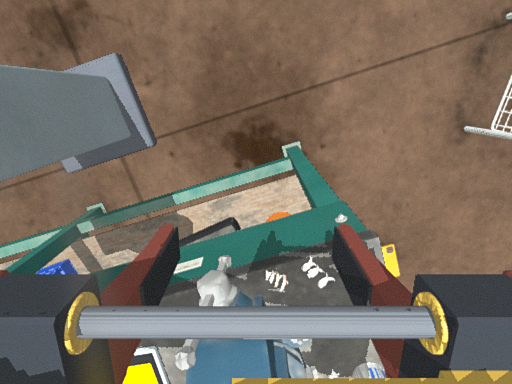

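Request:
step_arm([
  [0, -1, -1, 0, 0, 0],
  [0, -1, -1, 0, 0, 0],
  [0, -1, -1, 0, 0, 0],
  [-1, 0, 0, 0, 0, 0.84],
  [-1, 0, 0, 0, 0, 0.84],
  [-1, 0, 0, 0, 0, 0.84],
  [-1, 0, 0, 0, 0, 0.84],
  [-1, 0, 0, 0, 0, 0.84],
  [-1, 0, 0, 0, 0, 0.84],
  [-1, 0, 0, 0, 0, 0.84],
  [-1, 0, 0, 0, 0, 0.84],
  [-1, 0, 0, 0, 0, 0.84],
])

```text
t: 2.35
tool_pos: [383.3, 348.2, 312.6]
tcp_rot: [0.0, 0.406, 0.914, 0.0]
contact_force: [0.1, -0.0, 0.3]
grip_width: 1.0
gripper_force: 0.0
```

Request:
step_arm([
  [-1, 0, 0, 0, 0, 0.84],
  [-1, 0, 0, 0, 0, 0.84],
  [-1, 0, 0, 0, 0, 0.84],
  [-1, 0, 0, 0, 0, 0.84],
  [-1, 0, 0, 0, 0, 0.84],
  [-1, 0, 0, 0, 0, 0.84],
  [-1, 0, 0, 0, 0, 0.84],
  [-1, 0, 0, 0, 0, 0.84],
  [-1, 0, 0, 0, 0, 0.84],
  [-1, 0, 0, 0, 0, 0.84],
  [-1, 0, 0, 0, 0, 0.84],
  [-1, 0, 0, 0, 0, 0.84],
])

```text
t: 3.55
tool_pos: [524.7, 25.0, 312.6]
tcp_rot: [0.0, 0.696, 0.718, -0.0]
contact_force: [0.6, -0.9, -0.8]
grip_width: 1.005
gripper_force: 0.0
```

Request:
step_arm([
  [-1, 0, 0, 0, 0, 0.84],
  [-1, 0, 0, 0, 0, 0.84],
  [-1, 0, 0, 0, 0, 0.84],
  [0, 0, 0, 0, 0, 0],
])

```text
t: 3.95
tool_pos: [521.9, -66.5, 312.5]
tcp_rot: [0.0, 0.757, 0.653, -0.0]
contact_force: [-0.2, -0.7, -0.3]
grip_width: 0.998
gripper_force: 0.0
```

```bash
python3 - <<'E'
from rig import bot,cams,finder
from h import *
np.set_printoptions(suppress=True,precision=2)
s=bot.state(); print(s["t"],s["tool_pos"],Rt(s).as_matrix())
k=cams.get_calibration("wrist"); im=cams.capture("wrist"); cv2.imwrite("pics/w1.png",im[:,:,::-1])
np.save("k1.npy",k,allow_pickle=True)
Rc=np.array(k["R"]);print("cam",-Rc.T@k["t"],Rc,"in tool",Rt(s).inv().apply(-Rc.T@k["t"]-s["tool_pos"]))
for n,X in dict(bear=(459.5,-175.5,7),bolt=(448,-44,5),pad=(502,-346,75)).items(): print(n,proj(k,X))
for q,z in [("ball_bearing",7),("hub_bolt",5),("brake_pad",75),("slope_stand",60)]:
    for d in finder.cut_out("wrist",q)[:2]: print(q,d["p"],d["location"],d["pixels"].sum(),ray(k,d["location"],z))
E
```

```text
3.95 [521.94 -66.52 312.48] [[ 0.15  0.99 -0.  ]
 [ 0.99 -0.15 -0.  ]
 [-0.   -0.   -1.  ]]
cam [533.48  14.23 474.44] [[ 0.99 -0.15 -0.  ]
 [-0.14 -0.94  0.3 ]
 [-0.04 -0.29 -0.95]] in tool [  81.41   -0.52 -162.05]
bear [227.72 220.88]
bolt [205.04 141.09]
pad [269.75 334.23]
ball_bearing 0.7 [204.8, 20.8] 6163 [479.37 114.28   7.  ]
ball_bearing 0.59 [197.7, 145.5] 351 [436.2  -48.62   7.  ]
hub_bolt 0.42 [199.3, 20.1] 6042 [472.   116.63   5.  ]
brake_pad 0.51 [198.8, 20.2] 6071 [480.58 101.34  75.  ]
slope_stand 0.85 [266.7, 304.6] 3169 [ 503.69 -302.57   60.  ]
```

View pics/w1.png

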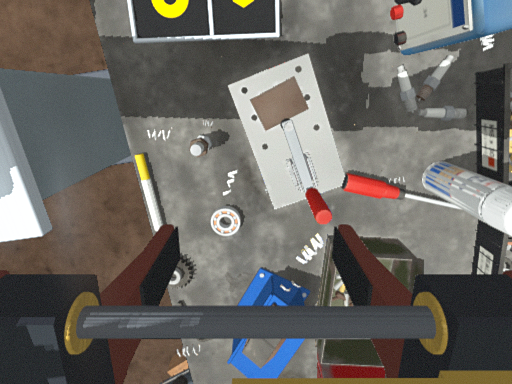

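Request:
step_arm([
  [0, 0, 0, 0, 0, 0.96],
  [0, 0, 0, 0, 0, 0.96],
  [0, 0, 0, 0, 0, 0.96],
  [0, 0, 0, 0, 0, 0.96],
  [0, 0, 0, 0, 0, 0.96],
  [0, 0, 0, 0, 0, 0.96],
  [0, 0, 0, 0, 0, 0.96],
  [0, 0.6, 0, 0, 0, 0],
  [0, 0.6, 0, 0, 0, 0],
  [-1, 0, 0, -0.78, 0, 0],
  [-1, 0, 0, -0.78, 0, 0],
  [-1, 0, 0, -0.78, 0, 0],
])

```text
t: 5.4
tool_pos: [500.2, -157.6, 312.2]
tcp_rot: [0.073, 0.884, 0.461, 0.038]
contact_force: [-1.6, 0.1, 0.3]
grip_width: 1.002
gripper_force: 0.0
```

Request:
step_arm([
  [-1, 0, 0, -0.78, 0, 0],
  [-1, 0, 0, -0.78, 0, 0],
  [-1, 0, 0, -0.78, 0, 0],
  [-1, 0, 0, -0.78, 0, 0],
  [-1, 0, 0, -0.78, 0, 0],
  [0, 0, 0.9, 0, 0, 0],
  [0, 0, 0.9, 0, 0, 0],
  [0, 0, 0.9, 0, 0, 0],
  [0, 0, 0.9, 0, 0, 0],
  [0, 0, 0.9, 0, 0, 0],
  [0, 0, 0.9, 0, 0, 0],
  [0, 0, 0, 0, 0, 0],
])

```text
t: 6.6
tool_pos: [469.4, -318.1, 160.6]
tcp_rot: [0.188, 0.867, 0.452, 0.098]
contact_force: [-0.3, 0.8, -0.4]
grip_width: 0.998
gripper_force: 0.0
```

```bash
python3 - <<'E'
from rig import bot,cams,finder
from h import *
np.set_printoptions(suppress=True,precision=2)
s=bot.state(); print(s["t"],s["tool_pos"],Rt(s).as_matrix())
k=cams.get_calibration("wrist"); im=cams.capture("wrist"); cv2.imwrite("pics/w2.png",im[:,:,::-1])
np.save("k2.npy",k,allow_pickle=True)
print("pad exp",proj(k,(502,-346,75)))
for q in ["brake_pad","slope_stand"]:
    for d in finder.cut_out("wrist",q)[:2]:
        m=d["pixels"].astype(np.uint8); c=max(cv2.findContours(m,0,1)[0],key=cv2.contourArea)
        print(q,d["p"],d["location"],m.sum(),cv2.minAreaRect(c))
        np.save("m_%s.npy"%q,m)
a=cv2.imread("pics/w1.png")[110:250,120:260]; a=cv2.resize(a,(384,384),interpolation=cv2.INTER_CUBIC)
cv2.imwrite("pics/w2b.png",np.hstack([im[:384,100:412,::-1],a]))
E
```

```text
6.6 [ 469.41 -318.13  160.63] [[ 0.57  0.75  0.34]
 [ 0.82 -0.52 -0.24]
 [ 0.    0.41 -0.91]]
pad exp [259.75 195.56]
brake_pad 0.87 [254.1, 197.9] 6328 ((257.4503173828125, 196.89108276367188), (60.35437774658203, 115.74762725830078), 2.045408248901367)
slope_stand 0.68 [228.0, 199.9] 13663 ((250.95223999023438, 202.7762451171875), (169.7681121826172, 131.97634887695312), 89.26547241210938)
```

View pics/w2b.png

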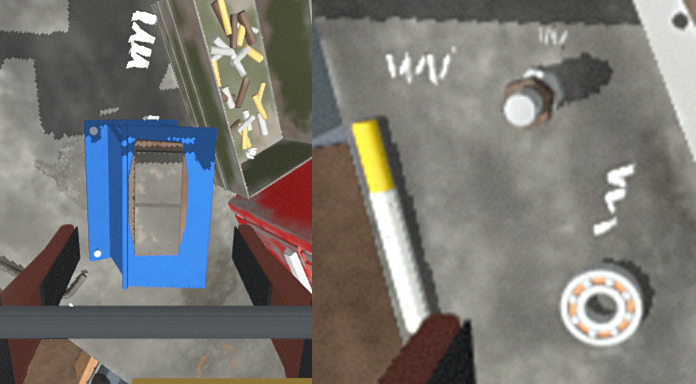

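```bash
cat >> h.py <<'E'
def box(hx,hy,z0,z1): return np.array([[x,y,z] for x in(-hx,hx) for y in(-hy,hy) for z in(z0,z1)],float)
def sil(k,parts):
    m=np.zeros((384,512),np.uint8)
    for P in parts:
        u=(np.array(k["R"])@P.T).T+k["t"]; u=(k["K"]@u.T).T; u=u[:,:2]/u[:,2:]
        cv2.fillConvexPoly(m,cv2.convexHull(np.round(u*16).astype(np.int32)),1,shift=4)
    return m
E
python3 - <<'E'
from rig import bot,cams
from h import *
from scipy.optimize import minimize
np.set_printoptions(suppress=True,precision=2)
k=np.load("k2.npy",allow_pickle=True).item(); m=np.load("m_brake_pad.npy")
Rp=lambda yaw:Ro.from_euler("ZY",[yaw,-25],degrees=True)
vis=np.ones_like(m)
def f(p):
    R=Rp(p[2]); o=np.array([p[0],p[1],75.])
    s=sil(k,[R.apply(b)+o for b in (box(25,52,-8,-2),box(19,44,-2,8))])
    return -(s&m).sum()/(s|m).sum()
r=min((minimize(f,[502+a,-346+b,-35+c],method="Nelder-Mead",options=dict(initial_simplex=[[502+a,-346+b,-35+c],[508+a,-346+b,-35+c],[502+a,-340+b,-35+c],[502+a,-346+b,-31+c]])) for a,b,c in [(0,0,0),(3,3,2),(-3,3,-3)]),key=lambda r:r.fun)
print(r.x,r.fun); p=r.x
T=Ro.from_matrix(Rp(p[2]).as_matrix()@np.array([[0,1,0],[1,0,0],[0,0,-1.]]))  # tool x=pad y, y=pad x, z=-n
n=Rp(p[2]).apply([0,0,1]); s=bot.state()
for off in (60,-0.5): print(off,np.array([p[0],p[1],75])+off*n,delta(s,np.array([p[0],p[1],75])+off*n,T))
k1=np.load("k1.npy",allow_pickle=True).item()
print("bearing",ray(k1,(225.7,221.6),14),"bolt",ray(k1,(196.2,149.4),64))
E
```

```text
[ 615.33 -322.67  -76.78] 0.0
60 [ 609.53 -297.98  129.38] (array([97.4, 76. , 77.4]), array([  0.04, -17.68,  37.88]))
-0.5 [ 615.38 -322.87   74.55] (array([ 80.4,  70.1, 135.2]), array([  0.04, -17.68,  37.88]))
bearing [ 457.22 -173.4    14.  ] bolt [445.06 -45.73  64.  ]<stdin>:11: RuntimeWarning: overflow encountered in scalar negative
```

```bash
python3 - <<'E'
from rig import bot,cams
from h import *
from scipy.optimize import minimize
np.set_printoptions(suppress=True,precision=2)
k=np.load("k2.npy",allow_pickle=True).item(); m=np.load("m_brake_pad.npy")
Rp=lambda yaw:Ro.from_euler("ZY",[yaw,-25],degrees=True)
def f(p):
    R=Rp(p[2]); o=np.array([p[0],p[1],75.])
    s=sil(k,[R.apply(b)+o for b in (box(25,52,-8,-2),box(19,44,-2,8))])
    return -float((s&m).sum())/float((s|m).sum())
x0=np.array([502,-346,-35.])
r=minimize(f,x0,method="Nelder-Mead",options=dict(initial_simplex=[x0,x0+[6,0,0],x0+[0,6,0],x0+[0,0,4]]))
print(r.x,r.fun); p=r.x
T=Ro.from_matrix(Rp(p[2]).as_matrix()@np.array([[0,1,0],[1,0,0],[0,0,-1.]]))
n=Rp(p[2]).apply([0,0,1]); s=bot.state()
for off in (60,-0.5): print(off,np.array([p[0],p[1],75])+off*n,delta(s,np.array([p[0],p[1],75])+off*n,T))
E
```

```text
[ 496.93 -348.39  -37.06] -0.924642383129332
60 [ 476.7  -333.11  129.38] (array([-7.5, -4.4, 39.9]), array([ 0.05, -0.89,  1.9 ]))
-0.5 [ 497.1  -348.52   74.55] (array([ -8.4,  -4.4, 100.4]), array([ 0.05, -0.89,  1.9 ]))
```

Request:
step_arm([
  [-0.28, -0.15, 0.5, 0, -0.22, 0.48],
  [0, 0, 0.8, 0, 0, 0],
  [0, 0, 0.8, 0, 0, 0],
  [0, 0, 0.6, 0, 0, 0],
  [0, 0, 0.4, 0, 0, 0],
  [0, 0, 0.2, 0, 0, 0],
  [0, 0, 0, 0, 0, 0],
])

```text
t: 7.45
tool_pos: [495.7, -349.8, 75.4]
tcp_rot: [0.194, 0.874, 0.435, 0.097]
contact_force: [0.0, 0.5, -0.5]
grip_width: 0.998
gripper_force: 0.0
```

Request:
step_arm([
  [0, 0, 0, 0, 0, 0],
  [0, 0, 0, 0, 0, 0],
  [0, 0, 0, 0, 0, 0],
  [0, 0, 0, 0, 0, 0],
  [0, 0, 0, 0, 0, 0],
  [0, 0, 0, 0, 0, 0],
], grip=0.3, grip_force=35)

```text
t: 8.05
tool_pos: [493.6, -348.4, 73.7]
tcp_rot: [0.191, 0.875, 0.435, 0.095]
contact_force: [-13.5, 9.3, 7.5]
grip_width: 0.617
gripper_force: 48.4
```

Request:
step_arm([
  [0, 0, 0, 0, 0, 0],
  [0, 0, 0, 0, 0, 0],
  [0, 0, -0.13, 0, 0, 0],
  [0, 0, 0, 0, 0, 0],
], grip=0.85)

```text
t: 8.45
tool_pos: [494.1, -348.8, 78.4]
tcp_rot: [0.194, 0.874, 0.434, 0.097]
contact_force: [-0.4, -0.2, -0.2]
grip_width: 0.844
gripper_force: 0.0
```

```bash
python3 - <<'E'
from rig import bot,cams,finder
from h import *
im=cams.capture("wrist"); s=bot.state(); print(s["tool_pos"],s["grip_width"],s["contact_force"])
cv2.imwrite("pics/w3.png",cv2.resize(im[180:340,120:400,::-1],None,fx=2.5,fy=2.5))
E
```

```text
[ 494.04017643 -348.77554742   78.16071252] 0.8508403510653282 [-0.21835805  0.48028099 -0.22586742]
```

View pics/w3.png

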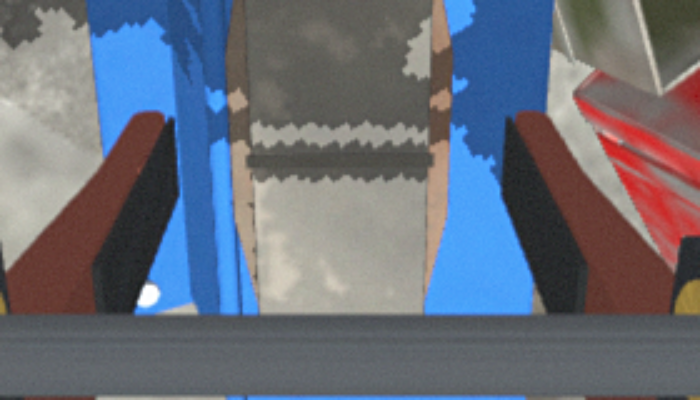

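Request:
step_arm([
  [0, 0, 0, 0, 0, 0],
  [0, 0, 0, 0, 0, 0],
  [0, 0, 0, 0, 0, 0],
  [0, 0, 0, 0, 0, 0],
  [0, 0, 0, 0, 0, 0],
  [0, 0, 0, 0, 0, 0],
], grip=0.3)

```text
t: 9.1
tool_pos: [492.7, -347.7, 76.4]
tcp_rot: [0.192, 0.875, 0.435, 0.095]
contact_force: [-5.8, 4.0, 1.0]
grip_width: 0.613
gripper_force: 35.0
```

Request:
step_arm([
  [0, 0, 0, 0, 0, 0],
  [0, 0, -0.15, 0, 0, 0],
  [0, 0, 0, 0, 0, 0],
], grip=0.75)

```text
t: 9.4
tool_pos: [492.7, -347.7, 82.8]
tcp_rot: [0.194, 0.874, 0.434, 0.097]
contact_force: [0.5, 0.3, 0.2]
grip_width: 0.749
gripper_force: 0.0
```

Request:
step_arm([
  [0, 0, 0, 0, 0, 0],
  [0, 0, 0, 0, 0, 0],
  [0, 0, 0, 0, 0, 0],
  [0, 0, 0, 0, 0, 0],
  [0, 0, 0, 0, 0, 0],
], grip=0.3)

```text
t: 9.9
tool_pos: [492.7, -347.7, 82.1]
tcp_rot: [0.194, 0.874, 0.434, 0.097]
contact_force: [2.9, -0.9, -0.7]
grip_width: 0.43
gripper_force: 35.0
```

Request:
step_arm([
  [0, 0, -0.5, 0, 0, 0],
  [0, 0, -1, 0, 0, 0],
  [0, 0, -1, 0, 0, 0],
  [0, 0, -1, 0, 0, 0],
  [0, 0, -1, 0, 0, 0],
  [1, 0, 0, 0.89, 0, 0],
  [1, 0, 0, 0.89, 0, 0],
  [1, 0, 0, 0.89, 0, 0],
  [1, 0, 0, 0.89, 0, 0],
  [1, 0, 0, 0.89, 0, 0],
  [1, 0, 0, 0.89, 0, 0],
  [1, 0, 0, 0.89, 0, 0],
])

```text
t: 11.1
tool_pos: [573.9, -144.4, 203.3]
tcp_rot: [-0.001, 0.895, 0.445, -0.001]
contact_force: [0.4, 0.1, -2.2]
grip_width: 0.426
gripper_force: 34.9
```

```bash
cat >> h.py <<'E'
TR=np.deg2rad(-6.3)
POCK=dict(can=(551.3,256.4),bolt=(537.6,139.5),pad=(455,266.7),bearing=(441.9,150.3))
def down(yaw_y): # tool down with tool y at yaw (deg)
    y=np.array([np.cos(np.deg2rad(yaw_y)),np.sin(np.deg2rad(yaw_y)),0]); z=np.array([0,0,-1.]); return Ro.from_matrix(np.c_[np.cross(y,z),y,z])
def yaw(s): v=Rt(s).apply([0,1,0]); return np.degrees(np.arctan2(v[1],v[0]))
E
python3 - <<'E'
from rig import bot,cams,finder
from h import *
s=bot.state(); print(s["t"],s["tool_pos"],yaw(s),s["grip_width"],s["contact_force"],Rt(s).apply([0,0,1]))
im=cams.capture("wrist"); cv2.imwrite("pics/w4.png",cv2.resize(im[100:340,100:412,::-1],None,fx=2,fy=2))
print(delta(s,(455,266.7,200),down(-6.3)))
E
```

```text
11.1 [ 573.93799098 -144.38724974  203.31546507] -37.14023826413503 0.42649955447963883 [ 0.37043757  0.14103864 -2.21248823] [-0.00342544  0.00160299 -0.99999285]
(array([ 255.9, -343. ,    4.4]), array([-2.200e-01, -1.000e-02, -3.084e+01]))
```

View pics/w4.png

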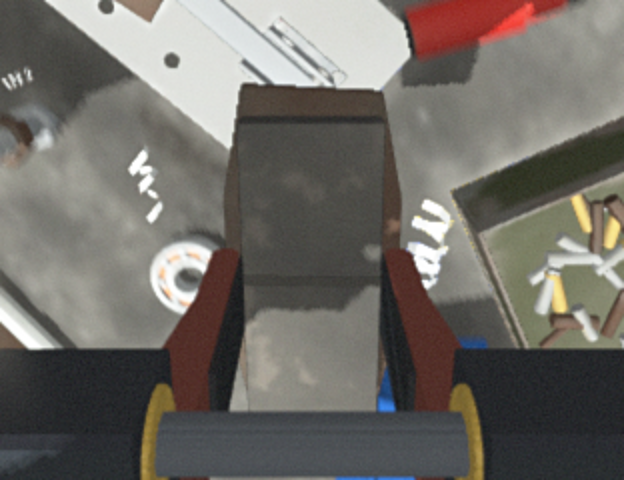

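Request:
step_arm([
  [0, -0.67, 0, 0, 0, -0.96],
  [0, -0.67, 0, 0, 0, -0.96],
  [0, -0.67, 0, 0, 0, -0.96],
  [0, -0.67, 0, 0, 0, -0.96],
  [0, -0.67, 0, 0, 0, -0.96],
  [0, -0.67, 0, 0, 0, -0.96],
  [0, -0.67, 0, 0, 0, -0.96],
  [0, -0.67, 0, 0, 0, -0.96],
  [1, 0, 0, 0, 0, 0],
  [1, 0, 0, 0, 0, 0],
  [1, 0, 0, 0, 0, 0],
  [1, 0, 0, 0, 0, 0],
])

```text
t: 12.35
tool_pos: [441.1, 38.4, 203.4]
tcp_rot: [-0.0, 0.746, 0.666, -0.0]
contact_force: [0.0, -0.6, -3.1]
grip_width: 0.427
gripper_force: 34.9
```

Request:
step_arm([
  [1, 0, 0, 0, 0, 0],
  [1, 0, 0, 0, 0, 0],
  [1, 0, 0, 0, 0, 0],
  [1, 0, 0, 0, 0, 0],
  [1, 0, 0, 0, 0, 0],
  [1, 0, 0, 0, 0, 0],
  [0, 0, 0, 0, 0, 0],
])

```text
t: 13.05
tool_pos: [461.1, 218.9, 202.6]
tcp_rot: [-0.001, 0.744, 0.668, -0.001]
contact_force: [-0.1, 0.0, -3.5]
grip_width: 0.425
gripper_force: 34.9
```

```bash
python3 - <<'E'
from rig import bot,cams,finder
from h import *
np.set_printoptions(suppress=True,precision=2)
s=bot.state(); print(s["t"],s["tool_pos"],yaw(s),s["grip_width"],s["contact_force"])
k=cams.get_calibration("wrist"); im=cams.capture("wrist"); cv2.imwrite("pics/w5.png",im[:,:,::-1])
for c,st in yellow(im)[0]: print(c,st,ray(k,c,4))
print(delta(s,(455,266.7,60),down(-6.3)))
E
```

```text
13.05 [461.06 218.95 202.58] -6.21946880432117 0.4248160555367909 [-0.07  0.03 -3.49]
[243.55 108.75] [ 219   75   49   69 3179] [453.59 284.06   4.  ]
[329.17 123.86] [ 299   93   61   62 2957] [547.92 257.12   4.  ]
[322.43 221.28] [311 210  24  24 432] [534.94 138.66   4.  ]
[201.04 369.9 ] [198 357   7  22  94] [346.96 -78.57   4.  ]
(array([ 46.8, -10.9, 142.6]), array([-0.11,  0.01,  0.08]))
```

Request:
step_arm([
  [0.75, -0.21, 0.5, 0, 0, 0],
  [0.75, -0.21, 1, 0, 0, 0],
  [0, 0, 1, 0, 0, 0],
  [0, 0, 1, 0, 0, 0],
  [0, 0, 1, 0, 0, 0],
  [0, 0, 0.6, 0, 0, 0],
  [0, 0, 0.4, 0, 0, 0],
  [0, 0, 0.3, 0, 0, 0],
  [0, 0, 0.1, 0, 0, 0],
  [0, 0, 0, 0, 0, 0],
])

```text
t: 14.1
tool_pos: [454.8, 262.3, 27.4]
tcp_rot: [0.0, 0.746, 0.666, 0.0]
contact_force: [-0.2, -1.0, -3.6]
grip_width: 0.425
gripper_force: 34.9
```

Request:
step_arm([
  [0.09, -0.04, 0.1, 0, 0, 0],
  [0, 0, 0.07, 0, 0, 0],
  [0, 0, 0, 0, 0, 0],
])

```text
t: 14.4
tool_pos: [453.6, 265.4, 22.0]
tcp_rot: [0.0, 0.746, 0.666, 0.0]
contact_force: [0.1, 0.5, -3.4]
grip_width: 0.427
gripper_force: 34.9
```

Request:
step_arm([
  [0, 0, 0.05, 0, 0, 0],
  [0, 0, 0, 0, 0, 0],
])

```text
t: 14.6
tool_pos: [453.6, 265.2, 20.3]
tcp_rot: [0.0, 0.746, 0.666, 0.0]
contact_force: [-0.3, 0.3, -3.5]
grip_width: 0.433
gripper_force: 34.9
```

Request:
step_arm([
  [0, 0, 0.05, 0, 0, 0],
  [0, 0, 0, 0, 0, 0],
])

```text
t: 14.8
tool_pos: [453.6, 265.2, 18.7]
tcp_rot: [0.0, 0.746, 0.666, 0.0]
contact_force: [0.2, 0.0, -2.9]
grip_width: 0.428
gripper_force: 34.9
```

Request:
step_arm([
  [0, 0, 0.05, 0, 0, 0],
  [0, 0, 0, 0, 0, 0],
])

```text
t: 15.0
tool_pos: [453.5, 265.1, 17.1]
tcp_rot: [0.0, 0.746, 0.666, 0.0]
contact_force: [0.2, -0.6, -2.9]
grip_width: 0.429
gripper_force: 34.9
```

Request:
step_arm([
  [0, 0, 0.05, 0, 0, 0],
  [0, 0, 0, 0, 0, 0],
])

```text
t: 15.2
tool_pos: [453.5, 265.1, 15.6]
tcp_rot: [0.0, 0.746, 0.666, -0.0]
contact_force: [-0.3, -0.5, -3.0]
grip_width: 0.424
gripper_force: 34.9
```

Request:
step_arm([
  [0, 0, 0.05, 0, 0, 0],
  [0, 0, 0, 0, 0, 0],
])

```text
t: 15.4
tool_pos: [453.5, 265.2, 14.1]
tcp_rot: [0.0, 0.746, 0.666, -0.0]
contact_force: [0.2, -0.1, -3.1]
grip_width: 0.428
gripper_force: 34.9
```

Request:
step_arm([
  [0, 0, 0.05, 0, 0, 0],
  [0, 0, 0, 0, 0, 0],
])

```text
t: 15.6
tool_pos: [453.8, 265.3, 13.2]
tcp_rot: [0.0, 0.746, 0.666, 0.0]
contact_force: [-1.6, -0.1, -1.1]
grip_width: 0.429
gripper_force: 34.9
```

Request:
step_arm([
  [0, 0, 0.04, 0, 0, 0],
  [0, 0, 0, 0, 0, 0],
])

```text
t: 15.8
tool_pos: [453.8, 265.3, 13.1]
tcp_rot: [0.0, 0.746, 0.666, 0.0]
contact_force: [-2.5, -2.1, 5.6]
grip_width: 0.427
gripper_force: 34.9
```

Request:
step_arm([
  [0, 0, 0.03, 0, 0, 0],
  [0, 0, 0, 0, 0, 0],
])

```text
t: 16.0
tool_pos: [453.9, 265.4, 13.1]
tcp_rot: [0.0, 0.746, 0.666, 0.001]
contact_force: [-4.1, -2.7, 10.0]
grip_width: 0.431
gripper_force: 34.9
```

Request:
step_arm([
  [0, 0, 0, 0, 0, 0],
  [0, 0, 0, 0, 0, 0],
  [0, 0, -0.3, 0, 0, 0],
  [0, 0, -1, 0, 0, 0],
  [0, 0, -1, 0, 0, 0],
  [0, 0, -1, 0, 0, 0],
  [0, 0, -1, 0, 0, 0],
  [-1, 0.12, -1, 0, 0, 0],
  [-1, 0.12, 0, 0, 0, 0],
  [-1, 0.12, 0, 0, 0, 0],
  [-1, 0.12, 0, 0, 0, 0],
  [-1, 0.12, 0, 0, 0, 0],
], grip=0.65)

```text
t: 17.2
tool_pos: [454.6, 113.1, 170.5]
tcp_rot: [0.001, 0.746, 0.666, 0.001]
contact_force: [-0.1, -0.2, -0.2]
grip_width: 0.651
gripper_force: 0.0
```

Request:
step_arm([
  [-1, 0.12, 0, 0, 0, 0],
  [-1, 0.12, 0, 0, 0, 0],
  [-1, 0.12, 0, 0, 0, 0],
  [-1, 0.12, 0, 0, 0, 0],
  [-1, 0.12, 0, 0, 0, 0],
  [-1, 0.12, 0, 0, 0, 0],
  [0, 0, 0, 0, 0, 0],
], grip=0.85)

```text
t: 17.9
tool_pos: [455.8, -69.9, 170.3]
tcp_rot: [0.001, 0.747, 0.665, -0.0]
contact_force: [0.3, 0.4, -0.7]
grip_width: 0.852
gripper_force: 0.0
```

```bash
python3 - <<'E'
from rig import bot,cams,finder
from h import *
np.set_printoptions(suppress=True,precision=2)
s=bot.state(); print(s["t"],s["tool_pos"],yaw(s),s["grip_width"],s["contact_force"])
k=cams.get_calibration("wrist"); im=cams.capture("wrist"); cv2.imwrite("pics/w6.png",im[:,:,::-1])
print("exp",proj(k,(458.5,-175,14)),proj(k,(446,-45,64)))
for q,z in [("ball_bearing",8),("hub_bolt",30)]:
    for d in finder.cut_out("wrist",q)[:2]:
        print(q,d["p"],d["location"],d["pixels"].sum(),ray(k,d["location"],z))
print(delta(s,(458.5,-175,60)))
im2=cams.capture("top"); k=cams.get_calibration("top")
for d in finder.cut_out("top","brake_pad")[:2]: print(d["p"],d["location"],ray(k,d["location"],16))
E
```

```text
17.9 [455.8  -69.87 170.34] -6.661263767959688 0.8523948680074374 [ 0.31  0.44 -0.66]
exp [268.94 261.55] [241.7  161.59]
ball_bearing 0.94 [267.0, 263.1] 1269 [ 455.92 -180.28    8.  ]
hub_bolt 0.97 [241.2, 157.0] 709 [443.76 -47.54  30.  ]
hub_bolt 0.65 [159.2, 198.4] 1046 [355.16 -80.3   30.  ]
(array([-104. ,   14.7,  110.5]), None)
0.74 [222.0, 223.6] [456.84 272.73  16.  ]
```

Request:
step_arm([
  [-0.9, 0.12, 0.5, 0, 0, 0],
  [-0.9, 0.12, 0.5, 0, 0, 0],
  [-0.9, 0.11, 0.5, 0, 0, 0],
  [-0.87, 0.11, 0.5, 0, 0, 0],
  [0, 0, 1, 0, 0, 0],
  [0, 0, 1, 0, 0, 0],
  [0, 0, 0.8, 0, 0, 0],
  [0, 0, 0.5, 0, 0, 0],
  [0, 0, 0, 0, 0, 0],
], grip=0.8)

```text
t: 19.05
tool_pos: [456.6, -173.7, 8.6]
tcp_rot: [-0.002, 0.745, 0.667, -0.001]
contact_force: [0.0, 0.7, 0.3]
grip_width: 0.802
gripper_force: 0.0
```

Request:
step_arm([
  [-0.12, 0, 0, 0, 0, 0],
  [0, 0, 0.13, 0, 0, 0],
  [0, 0, 0, 0, 0, 0],
])

```text
t: 19.35
tool_pos: [457.9, -179.0, 7.9]
tcp_rot: [0.001, 0.746, 0.666, 0.001]
contact_force: [0.3, 0.2, -0.0]
grip_width: 0.802
gripper_force: 0.0
```

Request:
step_arm([
  [0, 0, 0, 0, 0, 0],
  [0, 0, 0, 0, 0, 0],
  [0, 0, 0, 0, 0, 0],
  [0, 0, 0, 0, 0, 0],
  [0, 0, 0, 0, 0, 0],
], grip=0.35, grip_force=30)

```text
t: 19.85
tool_pos: [457.4, -178.8, 7.2]
tcp_rot: [0.0, 0.746, 0.666, 0.0]
contact_force: [-0.6, 0.0, 1.2]
grip_width: 0.521
gripper_force: 30.0
```

Request:
step_arm([
  [0, 0, -0.3, 0, 0, 0],
  [0, 0, -1, 0, 0, 0],
  [0, 0, -1, 0, 0, 0],
  [0, 0, -1, 0, 0, 0],
  [0, 0, -1, 0, 0, 0],
  [0.5, 0, -1, 0, 0, 0],
  [1, 0, 0, 0, 0, 0],
  [1, 0, 0, 0, 0, 0],
  [1, 0, 0, 0, 0, 0],
  [1, 0, 0, 0, 0, 0],
  [1, 0, 0, 0, 0, 0],
  [1, 0, 0, 0, 0, 0],
])

```text
t: 21.05
tool_pos: [478.9, 16.3, 166.4]
tcp_rot: [0.0, 0.746, 0.666, 0.0]
contact_force: [0.5, 0.0, -0.8]
grip_width: 0.523
gripper_force: 30.0
```

```bash
python3 - <<'E'
from rig import bot,cams,finder
from h import *
np.set_printoptions(suppress=True,precision=2)
s=bot.state(); print(s["t"],s["tool_pos"],yaw(s),s["grip_width"],s["contact_force"])
k=cams.get_calibration("wrist"); im=cams.capture("wrist"); cv2.imwrite("pics/w7.png",im[:,:,::-1])
print("tcp px",proj(k,s["tool_pos"]))
for d in finder.cut_out("wrist","ball_bearing")[:2]:
    ys,xs=np.nonzero(d["pixels"]); print(d["p"],d["location"],len(xs),xs.min(),xs.max(),ys.min(),ys.max(),Rt(s).inv().apply(ray(k,d["location"],s["tool_pos"][2]+5)-s["tool_pos"]))
cv2.imwrite("pics/w7b.png",cv2.resize(im[200:360,170:340,::-1],None,fx=3,fy=3))
print(delta(s,(440.5,150.5,40),down(-6.3)))
E
```

```text
21.05 [478.94  16.33 166.43] -6.438805737961727 0.5227369588863681 [ 0.46  0.03 -0.85]
tcp px [256.59 241.63]
0.84 [253.6, 246.2] 5047 214 296 192 276 [-0.3  -1.68 -5.  ]
(array([129. , -53.4, 126.4]), array([ 0.06,  0.01, -0.14]))
```

View pics/w7b.png

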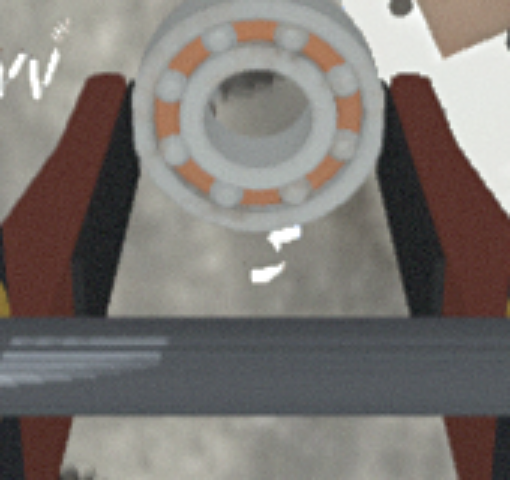

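Request:
step_arm([
  [0.8, -0.36, 0, 0, 0, 0],
  [0.8, -0.36, 0.2, 0, 0, 0],
  [0.8, -0.36, 0.3, 0, 0, 0],
  [0.8, -0.36, 0.5, 0, 0, 0],
  [0.8, -0.34, 0.5, 0, 0, 0],
  [0.1, 0, 1, 0, 0, 0],
  [0, 0, 1, 0, 0, 0],
  [0, 0, 0.7, 0, 0, 0],
  [0, 0, 0.4, 0, 0, 0],
  [0, 0, 0.1, 0, 0, 0],
  [0, 0, 0, 0, 0, 0],
])

```text
t: 22.25
tool_pos: [440.2, 143.0, 25.4]
tcp_rot: [0.0, 0.746, 0.666, 0.0]
contact_force: [-0.2, -0.4, -0.5]
grip_width: 0.52
gripper_force: 30.0
```

Request:
step_arm([
  [0.05, 0, 0.2, 0, 0, 0],
  [0, 0, 0.15, 0, 0, 0],
  [0, 0, 0, 0, 0, 0],
])

```text
t: 22.55
tool_pos: [439.9, 144.8, 14.2]
tcp_rot: [0.0, 0.746, 0.666, 0.0]
contact_force: [0.8, -0.4, -0.9]
grip_width: 0.518
gripper_force: 30.0
```

Request:
step_arm([
  [0, 0, 0.05, 0, 0, 0],
  [0, 0, 0.05, 0, 0, 0],
  [0, 0, 0, 0, 0, 0],
])

```text
t: 22.85
tool_pos: [440.0, 144.8, 11.3]
tcp_rot: [0.0, 0.746, 0.666, 0.0]
contact_force: [0.2, 0.1, -1.5]
grip_width: 0.52
gripper_force: 30.0
```

Request:
step_arm([
  [0, 0, 0.05, 0, 0, 0],
  [0, 0, 0, 0, 0, 0],
])

```text
t: 23.05
tool_pos: [440.2, 144.9, 11.2]
tcp_rot: [0.0, 0.746, 0.666, 0.0]
contact_force: [-3.9, -0.8, 6.3]
grip_width: 0.518
gripper_force: 30.0
```

Request:
step_arm([
  [0, 0, 0, 0, 0, 0],
  [0, 0, 0, 0, 0, 0],
  [0, 0, -0.4, 0, 0, 0],
  [0, 0, -1, 0, 0, 0],
  [0, 0, -1, 0, 0, 0],
  [0, 0, -1, 0, 0, 0],
  [0, 0, -1, 0, 0, 0],
  [-1, 0.13, -1, 0, 0, 0],
  [-1, 0.13, 0, 0, 0, 0],
  [-1, 0.13, 0, 0, 0, 0],
  [-1, 0.13, 0, 0, 0, 0],
  [-1, 0.13, 0, 0, 0, 0],
], grip=0.7)

```text
t: 24.25
tool_pos: [442.5, -7.6, 173.0]
tcp_rot: [0.001, 0.746, 0.666, 0.001]
contact_force: [1.3, 1.1, 0.5]
grip_width: 0.701
gripper_force: 0.0
```

Request:
step_arm([
  [-0.9, 0.13, 0, 0, 0, 0],
  [-0.4, 0.13, 0, 0, 0, 0],
  [0, 0, 0, 0, 0, 0],
], grip=0.7)

```text
t: 24.55
tool_pos: [446.1, -47.0, 172.4]
tcp_rot: [0.0, 0.746, 0.665, 0.0]
contact_force: [-0.2, -0.3, 0.3]
grip_width: 0.697
gripper_force: 0.0
```

```bash
python3 - <<'E'
from rig import bot,cams,finder
from h import *
from scipy.optimize import minimize
np.set_printoptions(suppress=True,precision=2)
s=bot.state(); print(s["t"],s["tool_pos"],yaw(s),s["grip_width"],s["contact_force"])
k=cams.get_calibration("wrist"); im=cams.capture("wrist"); cv2.imwrite("pics/w8.png",im[:,:,::-1])
d=finder.cut_out("wrist","hub_bolt")[0]; m=d["pixels"].astype(np.uint8); print(d["p"],d["location"],m.sum())
a=np.linspace(0,2*np.pi,24,endpoint=False)
cyl=lambda r,z0,z1:np.r_[np.c_[r*np.cos(a),r*np.sin(a),a*0+z0],np.c_[r*np.cos(a),r*np.sin(a),a*0+z1]]
def f(p):
    S=sil(k,[b+[p[0],p[1],0] for b in (cyl(14.5,0,10),cyl(8,10,64),cyl(13,34,46))])
    return -float((S&m).sum())/float((S|m).sum())
x0=np.array([445,-46.]); r=minimize(f,x0,method="Nelder-Mead",options=dict(initial_simplex=[x0,x0+[6,0],x0+[0,6]])); print(r.x,r.fun)
print(delta(s,(*r.x,100)))
k=cams.get_calibration("top");im=cams.capture("top")
for q,z in(("ball_bearing",14),("brake_pad",16)):
    for d in finder.cut_out("top",q)[:2]: print(q,d["p"],d["location"],ray(k,d["location"],z))
cv2.imwrite("pics/t8.png",cv2.resize(im[180:245,200:275,::-1],None,fx=6,fy=6,interpolation=cv2.INTER_CUBIC))
E
```

```text
24.55 [446.14 -46.99 172.39] -6.566407704130451 0.697126427508328 [-0.25 -0.25  0.31]
0.73 [256.1, 177.4] 688
[445.06 -47.07] -0.7721661054994389
(array([-0.2, -1.1, 72.4]), None)
ball_bearing 0.39 [257.2, 229.8] [431.08 139.39  14.  ]
brake_pad 0.54 [223.2, 223.5] [457.14 268.17  16.  ]
```

Request:
step_arm([
  [0, -0.03, 0.7, 0, 0, 0],
  [0, 0, 1, 0, 0, 0],
  [0, 0, 1, 0, 0, 0],
  [0, 0, 0.8, 0, 0, 0],
  [0, 0, 0.5, 0, 0, 0],
  [0, 0, 0.06, 0, 0, 0],
  [0, 0, 0, 0, 0, 0],
])

```text
t: 25.5
tool_pos: [445.3, -45.7, 50.7]
tcp_rot: [0.0, 0.745, 0.667, 0.0]
contact_force: [0.6, 0.3, 0.4]
grip_width: 0.701
gripper_force: 0.0
```

Request:
step_arm([
  [0, 0, 0, 0, 0, 0],
  [0, 0, 0, 0, 0, 0],
  [0, 0, 0, 0, 0, 0],
  [0, 0, 0, 0, 0, 0],
  [0, 0, 0, 0, 0, 0],
  [0, 0, 0, 0, 0, 0],
  [0, 0, 0, 0, 0, 0],
], grip=0.05, grip_force=30)

```text
t: 26.2
tool_pos: [445.1, -46.0, 50.2]
tcp_rot: [0.0, 0.746, 0.666, 0.0]
contact_force: [-0.5, 0.6, 1.0]
grip_width: 0.167
gripper_force: 30.0
```

Request:
step_arm([
  [0, 0, -0.4, 0, 0, 0],
  [0, 0, -1, 0, 0, 0],
  [0, 0, -1, 0, 0, 0],
  [0, 0, -1, 0, 0, 0],
  [0.93, 0.33, 0, 0, 0, 0],
  [0.93, 0.33, 0, 0, 0, 0],
  [0.93, 0.33, 0, 0, 0, 0],
  [0.93, 0.33, 0, 0, 0, 0],
  [0.93, 0.33, 0, 0, 0, 0],
  [0.93, 0.33, 0, 0, 0, 0],
  [0.9, 0.33, 0, 0, 0, 0],
  [0, 0, 0, 0, 0, 0],
])

```text
t: 27.4
tool_pos: [536.2, 142.1, 152.1]
tcp_rot: [-0.0, 0.745, 0.667, 0.0]
contact_force: [-0.4, -0.7, -1.6]
grip_width: 0.167
gripper_force: 30.0
```

```bash
python3 - <<'E'
from rig import bot,cams,finder
from h import *
np.set_printoptions(suppress=True,precision=2)
s=bot.state(); print(s["t"],s["tool_pos"],yaw(s),s["grip_width"],s["contact_force"])
k=cams.get_calibration("wrist"); im=cams.capture("wrist"); cv2.imwrite("pics/w9.png",im[:,:,::-1])
for q,z in (("ball_bearing",14),("brake_pad",12)):
    for d in finder.cut_out("wrist",q)[:2]: print(q,d["p"],d["location"],d["pixels"].sum(),ray(k,d["location"],z),"exp",proj(k,(440.5,150.5,18)),proj(k,(453.5,267,20)))
for c,st in yellow(im)[0]: print(c,st,ray(k,c,4))
print(delta(s,(536.3,139.1,54),down(-6.3)))
E
```

```text
27.4 [536.2  142.1  152.13] -6.254872488646999 0.16746688419905267 [-0.36 -0.75 -1.61]
ball_bearing 0.74 [151.8, 185.3] 1643 [431.67 146.33  14.  ] exp [158.47 181.46] [145.61  51.68]
brake_pad 0.55 [147.2, 54.0] 5891 [452.03 266.18  12.  ] exp [158.47 181.46] [145.61  51.68]
brake_pad 0.22 [153.9, 184.6] 1714 [433.17 146.31  12.  ] exp [158.47 181.46] [145.61  51.68]
[142.57  84.32] [115   0  68 114 698] [439.71 241.96   4.  ]
[173.17   7.15] [170   0   6  20  52] [480.27 302.17   4.  ]
[255.3   53.02] [ 218   12   76   83 4842] [547.94 257.38   4.  ]
[154.31 158.33] [139 155  36  12  91] [436.26 171.32   4.  ]
[255.03 178.88] [242 164  27  30 623] [534.66 139.     4.  ]
(array([-3. ,  0.4, 98.1]), array([ 0.  , -0.04,  0.05]))
```

View pics/w9.png

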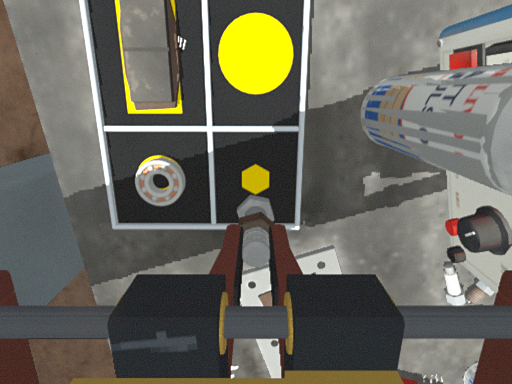

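Request:
step_arm([
  [-0.08, 0, 0.6, 0, 0, 0],
  [0, 0, 1, 0, 0, 0],
  [0, 0, 0.8, 0, 0, 0],
  [0, 0, 0.4, 0, 0, 0],
  [0, 0, 0.2, 0, 0, 0],
  [0, 0, 0, 0, 0, 0],
])

```text
t: 28.15
tool_pos: [535.4, 136.5, 62.2]
tcp_rot: [0.0, 0.746, 0.666, 0.0]
contact_force: [0.7, 0.5, -1.0]
grip_width: 0.167
gripper_force: 30.0
```

Request:
step_arm([
  [0, 0, 0.1, 0, 0, 0],
  [0, 0, 0.06, 0, 0, 0],
  [0, 0, 0, 0, 0, 0],
])

```text
t: 28.45
tool_pos: [535.7, 137.1, 57.9]
tcp_rot: [0.001, 0.746, 0.666, 0.001]
contact_force: [0.0, 0.0, -1.0]
grip_width: 0.168
gripper_force: 30.0
```

Request:
step_arm([
  [0, 0, 0.05, 0, 0, 0],
  [0, 0, 0, 0, 0, 0],
])

```text
t: 28.65
tool_pos: [535.5, 137.1, 55.9]
tcp_rot: [0.0, 0.746, 0.666, 0.0]
contact_force: [1.2, -0.1, -0.6]
grip_width: 0.169
gripper_force: 30.0
```

Request:
step_arm([
  [0, 0, 0.04, 0, 0, 0],
  [0, 0, 0, 0, 0, 0],
])

```text
t: 28.85
tool_pos: [535.4, 137.1, 54.5]
tcp_rot: [0.0, 0.746, 0.666, 0.0]
contact_force: [-0.6, -0.7, -0.6]
grip_width: 0.164
gripper_force: 30.0
```

Request:
step_arm([
  [0, 0, 0.04, 0, 0, 0],
  [0, 0, 0, 0, 0, 0],
])

```text
t: 29.05
tool_pos: [535.7, 137.1, 54.2]
tcp_rot: [0.0, 0.746, 0.666, 0.0]
contact_force: [-1.8, 0.0, 2.1]
grip_width: 0.166
gripper_force: 30.0
```

Request:
step_arm([
  [0, 0, 0.03, 0, 0, 0],
  [0, 0, 0, 0, 0, 0],
])

```text
t: 29.25
tool_pos: [535.9, 137.2, 54.2]
tcp_rot: [0.001, 0.746, 0.666, 0.001]
contact_force: [-2.4, -0.1, 7.5]
grip_width: 0.161
gripper_force: 30.0
```

Request:
step_arm([
  [0, 0, 0, 0, 0, 0],
  [0, 0, 0, 0, 0, 0],
  [0, 0, -0.4, 0, 0, 0],
  [0, 0, -1, 0, 0, 0],
  [0, 0, -1, 0, 0, 0],
  [0, 0, -1, 0, 0, -1],
  [0, 0, -0.3, 0, 0, -1],
  [0, 0, 0, 0, 0, -1],
  [0, 0, 0, 0, 0, -1],
  [0, 0, 0, 0, 0, -1],
  [0, 0, 0, 0, 0, -1],
  [0, 0, 0, 0, 0, -1],
], grip=0.5)

```text
t: 30.45
tool_pos: [535.5, 137.1, 164.3]
tcp_rot: [0.001, 0.561, 0.828, 0.0]
contact_force: [0.8, -0.1, -0.1]
grip_width: 0.498
gripper_force: 0.0
```

Request:
step_arm([
  [0, 0, 0, 0, 0, -1],
  [0, 0, 0, 0, 0, -1],
  [0, 0, 0, 0, 0, -1],
  [0, 0, 0, 0, 0, -1],
  [0, 0, 0, 0, 0, -1],
  [0, 0, 0, 0, 0, -1],
  [0, 0, 0, 0, 0, -1],
  [0, 0, 0, 0, 0, -1],
  [0, 0, 0, 0, 0, -1],
  [0, 0, 0, 0, 0, -1],
  [0, 0, 0, 0, 0, -1],
  [0, 0, 0, 0, 0, -1],
], grip=1)

```text
t: 31.65
tool_pos: [535.5, 137.1, 164.3]
tcp_rot: [0.001, 0.176, 0.984, 0.0]
contact_force: [0.7, -0.2, 0.2]
grip_width: 0.999
gripper_force: 0.0
```

Request:
step_arm([
  [0, 0, 0, 0, 0, -1],
  [0, 0, 0, 0, 0, -1],
  [0, 0, 0, 0, 0, -1],
  [0, 0, 0, 0, 0, -0.5],
  [0, 0, 0, 0, 0, 0],
])

```text
t: 32.15
tool_pos: [535.5, 137.1, 164.2]
tcp_rot: [0.001, 0.056, 0.998, -0.0]
contact_force: [0.3, 0.5, 0.4]
grip_width: 1.0
gripper_force: 0.0
```

```bash
cat > can.py <<'E'
from rig import bot,cams,finder
from h import *
from scipy.optimize import minimize
np.set_printoptions(suppress=True,precision=2)
def fit(c,x0,z0=0):
    k=cams.get_calibration(c); im=cams.capture(c); cv2.imwrite(f"pics/can_{c}.png",im[:,:,::-1])
    a=np.linspace(0,2*np.pi,36,endpoint=False); P=np.r_[np.c_[32*np.cos(a),32*np.sin(a),a*0+z0],np.c_[30*np.cos(a),30*np.sin(a),a*0+z0+222]]
    for d in finder.cut_out(c,"white_can")[:3]:
        m=d["pixels"].astype(np.uint8)
        def f(p):
            S=sil(k,[P+[p[0],p[1],0]]); return -float((S&m).sum())/max(1.,float((S|m).sum()))
        x0=np.array(x0,float); r=minimize(f,x0,method="Nelder-Mead",options=dict(initial_simplex=[x0,x0+[10,0],x0+[0,10]]))
        print(c,d["p"],d["location"],m.sum(),r.x,r.fun)
E
python3 - <<'E'
from can import *
s=bot.state(); print(s["t"],s["tool_pos"],yaw(s),s["grip_width"],s["contact_force"],s["joint_positions"])
for c in ("wrist","scene","top"): fit(c,(678,189))
k=cams.get_calibration("scene")
for d in finder.cut_out("scene","hub_bolt")[:2]: print("bolt",d["p"],d["location"],ray(k,d["location"],34))
print(delta(s,(678,189,160),down(83.7)))
E
```

```text
32.15 [535.47 137.08 164.19] 83.58139853141475 0.9998361134212405 [0.31 0.55 0.4 ] [ 0.19 -0.04  1.47 -0.    1.71 -1.27]
wrist 0.83 [326.1, 342.3] 5663 [676.28 190.3 ] -0.657532621589561
scene 0.88 [381.7, 204.5] 714 [678. 189.] -0.0
scene 0.74 [282.9, 178.1] 959 [677.92 191.15] -0.7978369384359401
scene 0.52 [186.6, 139.8] 203 [678. 189.] -0.0
top 0.83 [240.7, 154.0] 345 [680.52 191.03] -0.6707070707070707
top 0.61 [329.6, 130.2] 297 [678. 189.] -0.0
top 0.52 [121.9, 196.0] 304 [678. 189.] -0.0
bolt 0.4 [259.8, 211.4] [535.83 128.26  34.  ]
bolt 0.27 [214.8, 212.5] [414.25 211.47  34.  ]
(array([-135.8,   67.5,    4.3]), array([-0.  ,  0.07, -0.12]))
```

Request:
step_arm([
  [-0.3, 0.77, 0.1, 0, 0, 0],
  [-0.3, 0.77, 0.1, 0, 0, 0],
  [-0.3, 0.77, 0, 0, 0, 0],
  [-0.6, 0, 0, 0, 0, 0],
  [0, 0, 0, 0, 0, 0],
])

```text
t: 33.0
tool_pos: [588.8, 201.1, 156.7]
tcp_rot: [0.0, 0.056, 0.998, -0.0]
contact_force: [-0.2, 0.6, -1.2]
grip_width: 0.999
gripper_force: 0.0
```

```bash
python3 - <<'E'
from can import *
s=bot.state(); print(s["t"],s["tool_pos"],yaw(s),s["contact_force"])
fit("wrist",(678,190)); print(delta(s,(678,190.5,158),down(83.7)))
E
```

```text
33.0 [588.76 201.11 156.71] 83.57490091263644 [-0.24  0.55 -1.24]
wrist 0.87 [253.5, 299.2] 9049 [674.07 191.46] -0.7186663421757119
(array([-89.9,  -0.6,  -1.3]), array([-0.05,  0.01, -0.13]))
```

Request:
step_arm([
  [-0.7, 0, 0, 0, 0, 0],
  [-0.8, 0, 0, 0, 0, 0],
  [-0.7, 0, 0, 0, 0, 0],
  [-0.5, 0, 0, 0, 0, 0],
  [-0.2, 0, 0, 0, 0, 0],
  [0, 0, 0, 0, 0, 0],
])

```text
t: 33.7
tool_pos: [674.2, 190.7, 157.5]
tcp_rot: [0.0, 0.057, 0.998, -0.0]
contact_force: [-0.8, 0.9, -0.0]
grip_width: 1.001
gripper_force: 0.0
```

Request:
step_arm([
  [0, 0, 0, 0, 0, 0],
  [0, 0, 0, 0, 0, 0],
  [0, 0, 0, 0, 0, 0],
  [0, 0, 0, 0, 0, 0],
  [0, 0, 0, 0, 0, 0],
], grip=0.5, grip_force=40)

```text
t: 34.2
tool_pos: [674.1, 191.4, 158.1]
tcp_rot: [0.0, 0.056, 0.998, 0.0]
contact_force: [-0.5, 0.1, 1.6]
grip_width: 0.73
gripper_force: 40.0
```

Request:
step_arm([
  [0, 0, -0.3, 0, 0, 0],
  [0, 0, -0.6, 0, 0, 0],
  [0, 0, -0.6, 0, 0, 0],
  [0.3, 0.1, 0, 0, 0, 0],
  [0.7, 0.28, 0, 0, 0, 0],
  [0.8, 0.3, 0, 0, 0, 0],
  [0.8, 0.3, 0, 0, 0, 0],
  [0.8, 0.3, 0, 0, 0, 0],
  [0.6, 0.25, 0, 0, 0, 0],
  [0.4, 0.15, 0, 0, 0, 0],
  [0, 0, 0, 0, 0, 0],
  [0, 0, 0, 0, 0, 0],
])

```text
t: 35.4
tool_pos: [548.9, 255.8, 202.2]
tcp_rot: [0.0, 0.056, 0.998, -0.0]
contact_force: [-0.1, 0.2, -2.9]
grip_width: 0.731
gripper_force: 40.0
```

```bash
python3 - <<'E'
from can import *
s=bot.state(); print(s["t"],s["tool_pos"],yaw(s),s["contact_force"],s["grip_width"],Rt(s).apply([0,0,1]))
fit("top",(552,256),s["tool_pos"][2]-158); fit("scene",(552,256),s["tool_pos"][2]-158)
print(delta(s,(547,257,162),down(83.7)))
E
```

```text
35.4 [548.89 255.85 202.22] 83.57673570985595 [-0.06  0.2  -2.88] 0.7314595243096442 [ 0. -0. -1.]
top 0.87 [329.4, 126.9] 299 [552. 256.] -0.0
top 0.76 [118.6, 192.2] 316 [552. 256.] -0.0
top 0.59 [222.2, 200.5] 143 [531.47 257.37] -0.32134831460674157
scene 0.93 [238.5, 170.0] 1002 [553.54 258.41] -0.7802026500389712
scene 0.75 [187.9, 141.3] 186 [552. 256.] -0.0
scene 0.63 [379.5, 204.4] 709 [552. 256.] -0.0
(array([ 2. ,  1. , 40.2]), array([-0.03,  0.05, -0.12]))
```

Request:
step_arm([
  [0.1, 0.02, 0.3, 0, 0, 0],
  [0, 0, 0.4, 0, 0, 0],
  [0, 0, 0.3, 0, 0, 0],
  [0, 0, 0.13, 0, 0, 0],
  [0, 0, 0.07, 0, 0, 0],
  [0, 0, 0, 0, 0, 0],
])

```text
t: 36.2
tool_pos: [545.8, 256.9, 166.2]
tcp_rot: [0.0, 0.056, 0.998, -0.0]
contact_force: [-0.4, 0.8, -2.9]
grip_width: 0.732
gripper_force: 40.0
```

Request:
step_arm([
  [0, 0, 0.05, 0, 0, 0],
  [0, 0, 0, 0, 0, 0],
])

```text
t: 36.4
tool_pos: [546.0, 257.0, 165.4]
tcp_rot: [0.001, 0.056, 0.998, 0.0]
contact_force: [-0.4, 0.8, -2.6]
grip_width: 0.731
gripper_force: 40.0
```

Request:
step_arm([
  [0, 0, 0.04, 0, 0, 0],
  [0, 0, 0, 0, 0, 0],
])

```text
t: 36.6
tool_pos: [545.9, 257.0, 163.9]
tcp_rot: [0.0, 0.056, 0.998, -0.0]
contact_force: [0.7, 0.7, -2.9]
grip_width: 0.731
gripper_force: 40.0
```

Request:
step_arm([
  [0, 0, 0.04, 0, 0, 0],
  [0, 0, 0, 0, 0, 0],
])

```text
t: 36.8
tool_pos: [545.9, 256.9, 162.5]
tcp_rot: [0.0, 0.056, 0.998, -0.0]
contact_force: [0.2, 0.4, -2.6]
grip_width: 0.73
gripper_force: 40.0
```

Request:
step_arm([
  [0, 0, 0.03, 0, 0, 0],
  [0, 0, 0, 0, 0, 0],
])

```text
t: 37.0
tool_pos: [546.0, 257.0, 162.0]
tcp_rot: [0.001, 0.056, 0.998, -0.0]
contact_force: [-1.1, 0.4, -1.9]
grip_width: 0.73
gripper_force: 40.0
```

Request:
step_arm([
  [0, 0, 0.03, 0, 0, 0],
  [0, 0, 0, 0, 0, 0],
])

```text
t: 37.2
tool_pos: [546.1, 257.0, 162.0]
tcp_rot: [0.001, 0.056, 0.998, 0.0]
contact_force: [-1.7, -0.2, 4.1]
grip_width: 0.731
gripper_force: 40.0
```

Request:
step_arm([
  [0, 0, 0, 0, 0, 0],
  [0, 0, 0, 0, 0, 0],
  [0, 0, 0, 0, 0, 0],
  [0, 0, 0, 0, 0, 0],
  [0, 0, -0.3, 0, 0, 0],
  [0, 0, -0.8, 0, 0, 0],
  [0, 0, -1, 0, 0, 0],
  [0, 0, -1, 0, 0, 0],
  [0, 0, -1, 0, 0, 0],
  [0, 0, -0.5, 0, 0, 0],
  [1, 0, 0, 0, 0, 0],
  [1, 0, 0, 0, 0, 0],
], grip=1)

```text
t: 38.4
tool_pos: [486.1, 263.7, 299.6]
tcp_rot: [0.001, 0.057, 0.998, 0.0]
contact_force: [-0.6, 0.1, 0.2]
grip_width: 0.995
gripper_force: 0.0
```

Request:
step_arm([
  [1, 0, 0, 0, 0, 0],
  [1, 0, 0, 0, 0, 0],
  [1, 0, 0, 0, 0, 0],
  [0, 0, 0, 0, 0, 0],
])

```text
t: 38.8
tool_pos: [394.5, 274.3, 301.0]
tcp_rot: [0.001, 0.055, 0.998, 0.001]
contact_force: [0.6, -0.4, 0.1]
grip_width: 1.004
gripper_force: 0.0
```

```bash
python3 - <<'E'
from can import *
s=bot.state(); print(s["t"],s["tool_pos"],s["contact_force"])
fit("scene",(550,257),4); fit("top",(550,257),4); fit("wrist",(550,257),4)
S=cv2.imread("pics/can_scene.png")[140:270,180:320]; T=cv2.imread("pics/can_top.png")[170:250,195:285]; W=cv2.imread("pics/can_wrist.png")
z=lambda a:cv2.resize(a,(360,300),interpolation=cv2.INTER_CUBIC)
cv2.imwrite("pics/end.png",np.vstack([np.hstack([z(S),z(T)]),np.hstack([z(W),z(W[0:280])])]))
E
```

```text
38.8 [394.45 274.35 300.98] [ 0.56 -0.39  0.14]
scene 0.82 [381.2, 204.8] 707 [550. 257.] -0.0
scene 0.7 [239.0, 175.1] 1183 [552.37 261.38] -0.9509251810136766
scene 0.63 [218.5, 208.4] 235 [550. 257.] -0.0
top 0.71 [123.0, 195.4] 288 [550. 257.] -0.0
top 0.54 [223.9, 191.3] 338 [552.09 257.04] -0.7764976958525346
wrist 0.78 [257.0, 292.3] 5966 [547.03 256.62] -0.7393461391680448
wrist 0.68 [509.2, 237.4] 221 [550. 257.] -0.0
wrist 0.62 [173.1, 189.3] 793 [550. 257.] -0.0
```

View pics/end.png

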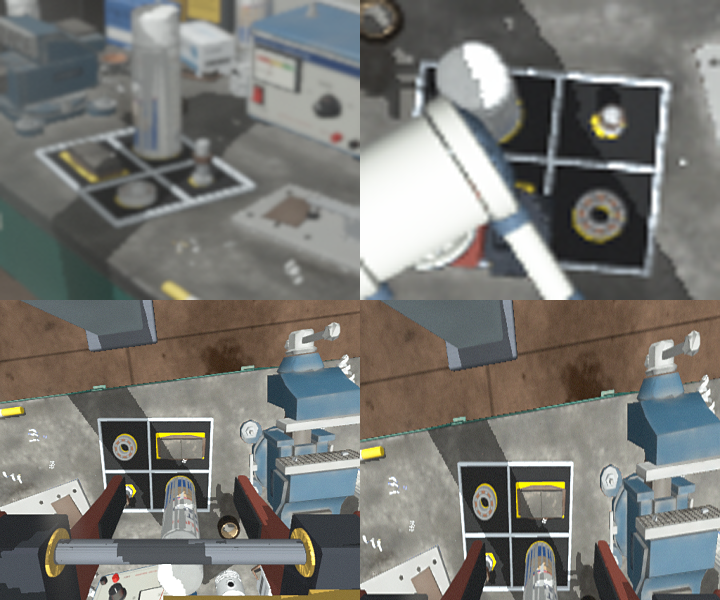

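```bash
python3 -c "
from rig import bot
print(bot.finish_job())"
```

```text
the job is handed in; nothing more can be done
None
```

I placed the pad, bearing, bolt and can in that order, each within its yellow outline by the camera views, and handed the job in at about 39 s; the hand-in returned no verdict.

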